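# Slide the covers of a hall box aside and file the parking pass

### The arm

A 6-joint arm with a two-finger parallel gripper is mounted at the origin on the work surface. World frame = base frame: x ahead of the robot, y to its left, z up, the work surface at z = 0. Lengths are in m, angles in rad, forces in N, time in s.
With the tool pointing down it reaches from about 0.325 to 0.9 m from the base axis. Payload 6.1 kg.
Tool frame: the origin (TCP) lies at the very end of the fingers, on their centre line; the grasp point (between the pads) lies ctrl.grip_depth behind it (ctrl.grip_depth is the distance from the TCP to the grasp point, in m); z points along the fingers, x is the direction in which the jaws open and shut, and the axes are right-handed (so a half turn about z gives the same grasp; the last joint's range is limited). The gripper opens to 87 mm and grips with 3 to 60 N. Pads are 19 mm wide; open, the fingers measure 117 mm over their backs; the gripper's body (75 mm by 190 mm) begins 51 mm behind the grasp point.
Start: joints at [-1.233, 0.22, 1.526, -0, 1.395, -0.126], TCP at [0.28, -0.559, 0.223] pointing down, gripper open.
Joint ranges: [-2.98, 2.98], [-0.91, 2.08], [0.09, 2.57], [-1.24, 4.39], [0.2, 2.65], [-2.68, 2.68]. Speed limits (rad/s): [2.57, 2.57, 3.01, 3.14, 3.14, 3.14].

### API

Orientations are given as a unit quaternion [x, y, z, w].
In Python, from cell import observe, viewer, workorder, ctrl gives the robot as it stands.
- The arm moves only by the tool carry_out, never from a script. Its argument "motion" is a list of rows, each a list of 3 entries, a list of its own where there are three numbers: the shift along the tool's x, y, z in mm, then the turn about the tool's z in degrees, then the opening in per cent of the stroke, from 0 (shut) to 100 (fully open). In form: [[[dx, dy, dz], spin, gripper], ...]. A call has 1 to 12 rows; each row is the pose to reach, as a shift and turn from the pose commanded when the call began, along the tool's axes at that moment; what a row does not reach only later rows make up. A row lasts 1/10 s, in which the tool goes at most 50 mm and 8.59 degrees, less where a joint would pass 70% of its speed; a pose out of reach is approached as far as the arm can. A call with a gripper value outside its range is refused whole. The fingers move at their own pace and stop on an object; "newtons" is the grip in N (left out, the last holds). Time passes only in rows, so rows that repeat a pose let the fingers close. It gives the time, the measured TCP pose, the force and the opening at its end, in the units of the state.
- observe(): the state, without advancing time (a new reading comes with each control period).
- viewer.capture(name): name is "scene" or "top" or "wrist"; returns the picture (420x560x3 uint8, blue, green, red); there is no depth.
- viewer.get_calibration(name): a dict with "fx", "fy", "cx", "cy" (pixels), "rvec" (rotation vector, rad) and "tvec" (3), from world to camera coordinates, as OpenCV has them. Camera axes: x right, y down, z forward; pixel columns grow to the right and rows downward; lengths in m; the calibration is good to about 2 mm. The wrist camera is an equidistant fisheye: a pixel r from the principal point sees the ray r / f radians off the axis. A picture is of the moment at which its call begins: read the wrist's pose just before it. get_calibration takes no time and is no camera call; for the wrist camera it gives the pose at the moment of the call.
- workorder.job_done(): hands the job in, once; it reports no verdict.
The state is a dict: "clock": time; "joint_pos": joint angles; "joint_vel": joint speeds; "effort": joint torques, N m; "tcp_pos": TCP position; "tcp_rot": TCP orientation; "contact_force": force on the tool from outside, world axes, zero at the start; "wrist_torque": the same for the moment, N m; "grip_width": opening from 0.0 (shut) to 1.0 (fully open).
Only numpy, scipy, OpenCV 4.12 (cv2) and the standard library are available. Lean on these libraries where they do the work, as an engineer would, in place of code of your own. Each camera call takes 0.05 s, during which the arm holds its last target.

### The job

Put the parking pass that stands in the small wooden stand away in the four-well box. First free the well diagonally opposite the open one: slide the covers, without lifting them, one at a time into the empty place until that well is completely uncovered and every cover lies fully home over one of the other wells. Then stand the pass upright, right down in the free middle slot of the card rack in that well, between the two passes already filed there, and leave those and everything else on the console where they are.

Things in the scene. Friction and masses are not known exactly. Their poses are not given: they have to be found in the camera images.
- box: Dark wooden box, fixed, 252 x 252 mm, 101.5 mm high, with four square wells (2 x 2) under three sliding covers. Origin: centre of its underside, on the console; x and y along its sides, z up. Wells: 100 x 100 mm, centres at (+-58, +-58) mm, parted by a 16 mm cross wall, floor at z = 8 mm. There is room on top for four covers: one place is empty.
- ledge (a point): Middle of the box at the covers' level (z = 84 mm), axes as the box's. The covers lie here on ledge and cross wall in a 232 x 232 mm recess whose walls stop them; home in a corner, a cover's centre is at about (+-58, +-58) mm. A steel rim, underside 96.5 mm, top 101.5 mm, reaches 8 mm in over their outer edges. Covers cannot pass one another; the play is 6 mm in all.
- liner: Cork liner 98 x 98 mm, 3 mm thick, with a few coins, on the floor of the well that is open at the start; fixed. Origin: centre of its underside, on the well's floor. It lies in the box's +x -y well or in its -x +y well.
- rack: Slotted card rack, aluminium and black plastic, 98 x 98 x 53 mm, fixed in the well diagonally opposite the liner, under cover_c at the start. Origin: centre of its underside, 8 mm above the console; axes as the box's. Three slots for upright passes at x = -32, 0, +32 mm, each 9 mm wide (x), a pass's width along y, end cheeks 90 mm apart. The outer slots hold passes, the middle one is free.
- slot (a point): Centre of the middle slot's floor (z = 11 mm), axes as the rack's. A seated pass has its bottom edge here, its top at z = 81 mm, and 26 mm free on either side to the next pass. The ribs forming the slot stand only at the pass's two ends (|y| 37 to 45 mm): upright to 38 mm above this point, then sloping back at 45 degrees for 11 mm as a lead-in.
- cover_a: One of three identical square oak covers, 113 x 113 x 10 mm, 0.15 to 0.3 kg, with a round steel knob (24 mm diameter, 24 mm high) in the middle of its top. A loose plate that slides easily on the box's ledge. At the start it lies over the box's +x +y well. Origin: centre of its underside; x and y along its sides, z up.
- cover_b: One of three identical square oak covers, 113 x 113 x 10 mm, 0.15 to 0.3 kg, with a round steel knob (24 mm diameter, 24 mm high) in the middle of its top. A loose plate that slides easily on the box's ledge. At the start it lies over the box's -x -y well. Origin: centre of its underside; x and y along its sides, z up.
- cover_c: One of three identical square oak covers, 113 x 113 x 10 mm, 0.15 to 0.3 kg, with a round steel knob (24 mm diameter, 24 mm high) in the middle of its top. A loose plate that slides easily on the box's ledge. At the start it lies over the well with the rack. Origin: centre of its underside; x and y along its sides, z up.
- pass: A hard plastic parking-pass case, plain grey with a paper inlay, identical to the other two: 84 mm wide (its y), 70 mm high (z), 6 mm thick (x), 30 to 65 g, rigid; the one to put away, standing upright in the wooden stand. Origin: middle of its bottom edge; both faces and both ways round are equivalent.
- pass_1: A hard plastic parking-pass case, plain grey with a paper inlay, identical to the other two: 84 mm wide (its y), 70 mm high (z), 6 mm thick (x), 30 to 65 g, rigid; filed in the rack's slot at x = -32 mm. Origin: middle of its bottom edge; both faces and both ways round are equivalent.
- pass_2: A hard plastic parking-pass case, plain grey with a paper inlay, identical to the other two: 84 mm wide (its y), 70 mm high (z), 6 mm thick (x), 30 to 65 g, rigid; filed in the rack's slot at x = +32 mm. Origin: middle of its bottom edge; both faces and both ways round are equivalent.
- stand: Small oak block, fixed, 52 x 112 mm and 36 mm high, with one upright slot 8 mm wide (along x), 92 mm long (along y), its floor at z = 12 mm, in which the pass stands with its upper 46 mm showing. Origin: centre of its underside, on the console; x across the slot, y along it.
- key_bowl: Low glass bowl with keys, 150 mm wide, 55 mm high. Leave alone.
- torch: Aluminium torch with a rubber grip, 160 mm long, 44 mm thick, lying along its x; origin under its middle. Leave alone.
- gate_remote: Blue plastic gate remote, 76 x 40 x 14 mm, lying flat. Leave alone.
- gel_dispenser: Steel push dispenser for hand gel, 72 mm diameter, 165 mm high, standing. Leave alone.
- doorstop: Wooden doorstop wedge, 120 mm long (x), 40 mm wide, 36 mm high at its thick end. Leave alone.
- glasses_case: Hard black spectacle case, 160 x 62 x 44 mm, long side along its x. Leave alone.
Not all that is in view belongs to the job. What is shaped like the pass but blue or orange is not meant. Leave any purple look-alike of the cover_b alone.

How it is judged:
By the outcome, as a careful person would: the job done as asked, in the order asked, and still so for the second after the job is handed in, with the robot touching nothing.
It also fails if it takes over 64 s, if anything falls off the work surface, if the arm or the gripper's body presses on something with over 40 N, if the wrist force passes 120 N, or if a joint passes its speed limit or range.

## Working session

There is one attempt and no reset: what is moved stays moved. The work goes in short steps, Python scripts to look and compute and a tool call to move; the robot and the scene stay as the last step left them, time stands still between calls to the robot, and variables do not carry over. Pictures are saved under pics/ and viewed, and the job is handed in when it is done.

Besides the shell and the picture viewer there is one more tool, called after "Emit:" as name(argument=value, ...), one argument or row to a line, values as JSON. carry_out: Moves the arm, as the interface text tells. Its arguments: {"type":"object","properties":{"motion":{"type":"array"},"newtons":{"type":"number"}},"required":["motion"]}

```bash
ls; mkdir -p pics; python3 - <<'E'
from cell import observe, viewer, workorder, ctrl
import cv2
print(observe()); print(ctrl.grip_depth)
for n in ("scene","top","wrist"):
    print(n, viewer.get_calibration(n))
    cv2.imwrite(f"pics/{n}0.png", viewer.capture(n))
E
```

```text
pics
{'clock': 0.0, 'joint_pos': array([-1.23310808e+00,  2.21229590e-01,  1.52761677e+00,  2.94454460e-06,
        1.39469954e+00, -1.26102676e-01]), 'joint_vel': array([-1.62609315e-03, -7.58778876e-04, -5.64347265e-05, -6.22205041e-04,
        6.93991621e-04, -1.18035262e-03]), 'effort': array([ 4.61639831e-05, -4.94597769e+01, -3.87385583e+01,  6.98110345e-02,
        5.70433144e-02, -1.21405183e-04]), 'tcp_pos': array([ 0.27937613, -0.55838528,  0.22143212]), 'tcp_rot': array([ 8.50687937e-01, -5.25670125e-01, -7.58727976e-04, -6.14922179e-04]), 'contact_force': array([-0.31089059,  0.22507742, -0.74676264]), 'wrist_torque': array([ 0.00400416, -0.01669102,  0.07633274]), 'grip_width': 1.0012305896513034}
0.0187
scene {'fx': 512.6835567560883, 'fy': 512.6835567560883, 'cx': 283.60002631875176, 'cy': 209.18408302125204, 'rvec': array([ 1.10651075,  2.28757186, -1.12809053]), 'tvec': array([ 0.29270426, -0.20696238,  1.97461866])}
top {'fx': 539.7223115910663, 'fy': 539.7223115910663, 'cx': 281.98836142016336, 'cy': 206.93882516362928, 'rvec': array([ 2.13220741, -2.15909625,  0.16957092]), 'tvec': array([0.0491215 , 0.50581038, 1.37941093])}
wrist {'fx': 325.19226210127806, 'fy': 325.19226210127806, 'cx': 280.7825514549594, 'cy': 214.8708436022944, 'rvec': array([-2.4908759 ,  1.53894454,  0.19074646]), 'tvec': array([-0.62402845, -0.03019926,  0.38879391])}
```

View pics/top0.png

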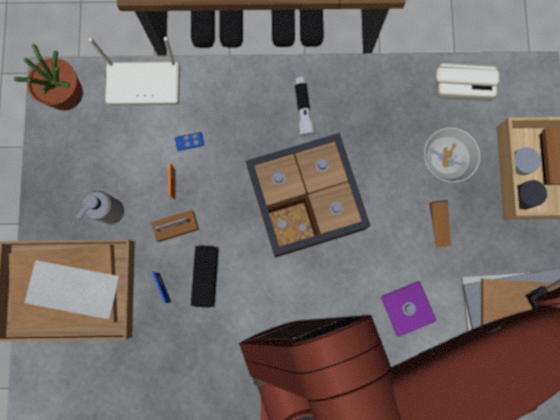

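View pics/scene0.png

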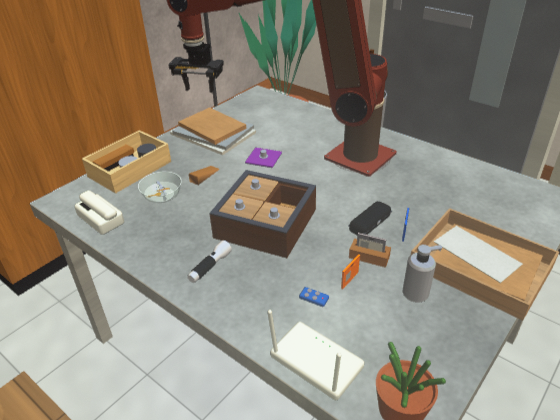

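View pics/wrist0.png

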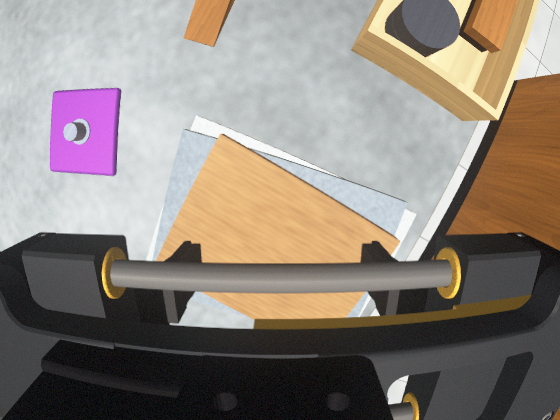

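Candidates for the pass: the grey case in the wooden stand, top (174,225) / scene (371,242); the orange look-alike at top (171,181); the blue one at top (161,287). The grey one in the stand is the one I want. The purple cover at top (409,308) is a decoy. The open well is at top (292,226), so cover_c should be at (322,166). I'll check this in close crops.

```bash
cat > h.py <<'E'
import numpy as np, cv2
from cell import observe, viewer, workorder, ctrl
def cam(n):
    c=viewer.get_calibration(n); K=np.array([[c['fx'],0,c['cx']],[0,c['fy'],c['cy']],[0,0,1]])
    R=cv2.Rodrigues(np.array(c['rvec'],float))[0]; return K,R,np.array(c['tvec'],float)
def ray(n,uv,c=None):
    K,R,t=c or cam(n); uv=np.atleast_2d(np.array(uv,float))
    d=np.c_[(uv[:,0]-K[0,2])/K[0,0],(uv[:,1]-K[1,2])/K[1,1]]
    if n=='wrist':
        th=np.hypot(d[:,0],d[:,1]); s=np.where(th>1e-9,np.sin(th)/np.maximum(th,1e-9),1)
        v=np.c_[d*s[:,None],np.cos(th)]
    else: v=np.c_[d,np.ones(len(d))]
    return -R.T@t, v@R
def onz(n,uv,z,c=None):
    o,v=ray(n,uv,c); return o+v*((z-o[2])/v[:,2])[:,None]
def proj(n,P,c=None):
    K,R,t=c or cam(n); X=np.atleast_2d(P)@R.T+t
    if n=='wrist':
        r=np.hypot(X[:,0],X[:,1]); th=np.arctan2(r,X[:,2]); m=X[:,:2]*(th/np.maximum(r,1e-12))[:,None]
    else: m=X[:,:2]/X[:,2:]
    return m*K[0,0]+K[:2,2]
E
python3 - <<'E'
from h import *
a=cv2.imread('pics/top0.png'); b=cv2.imread('pics/scene0.png')
cv2.imwrite('pics/c1.png',cv2.resize(a[125:265,140:380],None,fx=3.3,fy=3.3,interpolation=cv2.INTER_CUBIC))
cv2.imwrite('pics/c2.png',cv2.resize(b[160:300,200:430],None,fx=3.4,fy=3.4,interpolation=cv2.INTER_CUBIC))
print(onz('top',[[307,195],[174,225]],0.1))
E
```

```text
[[ 0.52663497 -0.02017886  0.1       ]
 [ 0.45464645  0.31327575  0.1       ]]
```

View pics/c1.png

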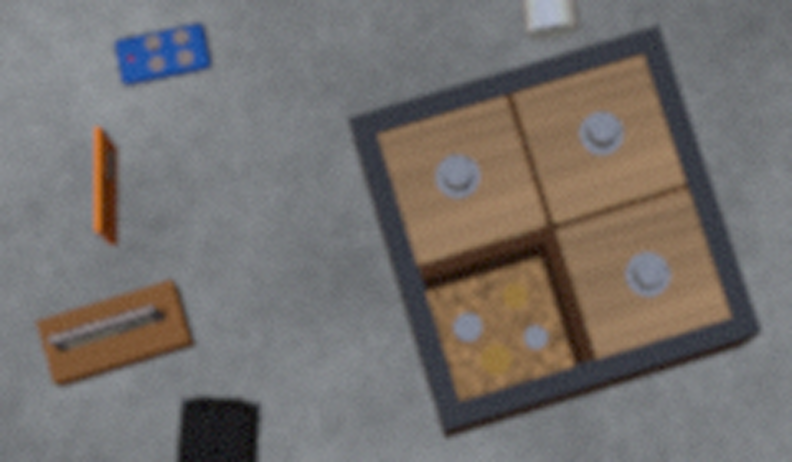

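View pics/c2.png

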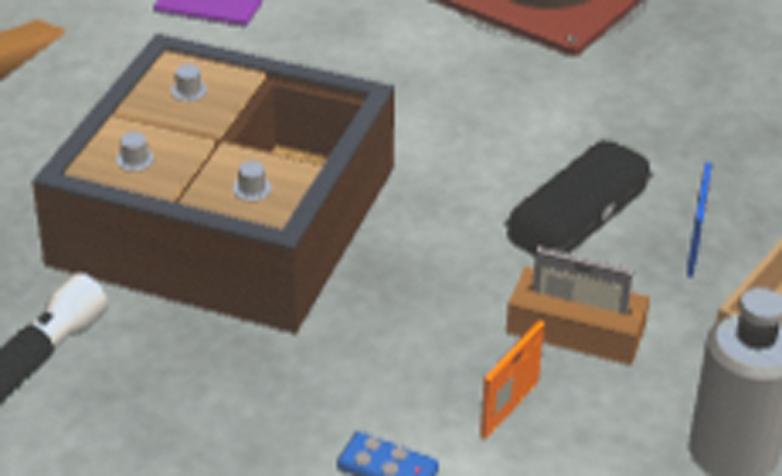

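The crops confirm the choice: a grey case in the oak stand, the open well with cork and coins at lower-left, and cover_c at upper-right over the rack. Next I measure.

```bash
cat > m1.py <<'E'
from h import *
a=cv2.imread('pics/top0.png')
hsv=cv2.cvtColor(a,cv2.COLOR_BGR2HSV)
for p in [(158,252),(215,300),(195,255),(206,215),(225,174),(223,165)]: print(p,a[p],hsv[p])
S=8
b=cv2.resize(a,None,fx=S,fy=S,interpolation=cv2.INTER_CUBIC)
B=b.astype(int)
m=((B.max(2)<85)&(B[...,0]>B[...,2]+3)).astype(np.uint8)
m[:, :235*S]=0; m[:,380*S:]=0; m[:125*S]=0; m[265*S:]=0
m=cv2.morphologyEx(m,cv2.MORPH_OPEN,np.ones((9,9)))
c=max(cv2.findContours(m,cv2.RETR_EXTERNAL,cv2.CHAIN_APPROX_NONE)[0],key=cv2.contourArea)
r=cv2.boxPoints(cv2.minAreaRect(c))
px=(r+0.5)/S-0.5
W=onz('top',px,0.1015)
print('box px',px.round(1).tolist()); print(W.round(4)); print('center',W.mean(0))
for i in range(4): e=W[(i+1)%4]-W[i]; print(np.linalg.norm(e[:2]),np.degrees(np.arctan2(e[1],e[0])))
# stand
m=((hsv[...,0]>5)&(hsv[...,0]<18)&(hsv[...,1]>90)).astype(np.uint8); 
mm=np.zeros_like(m); mm[205:245,145:202]=m[205:245,145:202]
mm=cv2.morphologyEx(mm,cv2.MORPH_CLOSE,np.ones((9,9)))
c=max(cv2.findContours(mm,cv2.RETR_EXTERNAL,cv2.CHAIN_APPROX_NONE)[0],key=cv2.contourArea)
rr=cv2.minAreaRect(c); r=cv2.boxPoints(rr); W=onz('top',r,0.036); print('stand px',r.round(1).tolist(),W.mean(0))
for i in range(4): e=W[(i+1)%4]-W[i]; print(np.linalg.norm(e[:2]),np.degrees(np.arctan2(e[1],e[0])))
cv2.imwrite('pics/pass.png',cv2.resize(a[200:250,145:205],None,fx=12,fy=12,interpolation=cv2.INTER_NEAREST))
E
python3 m1.py
```

```text
(158, 252) [99 97 93] [100  15  99]
(215, 300) [ 73 109 140] [ 16 122 140]
(195, 255) [99 97 95] [105  10  99]
(206, 215) [125 121 118] [107  14 125]
(225, 174) [78 89 93] [22 41 93]
(223, 165) [ 95 103 123] [  9  58 123]
box px [[244.8000030517578, 160.60000610351562], [340.79998779296875, 131.10000610351562], [369.79998779296875, 225.5], [273.79998779296875, 255.10000610351562]]
[[ 0.6169  0.1363  0.1015]
 [ 0.6917 -0.1101  0.1015]
 [ 0.4471 -0.1755  0.1015]
 [ 0.3765  0.0651  0.1015]]
center [ 0.53304705 -0.02106567  0.1015    ]
0.2574932891806216 -73.11928172866494
0.2531828371431117 -165.0283688510501
0.25072142240926776 106.34844314082756
0.2507185909668115 16.503242948635286
stand px [[150.6999969482422, 222.1999969482422], [192.0, 209.39999389648438], [198.0, 228.8000030517578], [156.6999969482422, 241.60000610351562]] [0.46122984 0.32462626 0.036     ]
0.11234641388634801 -73.13715262589494
0.053896406932520145 -162.37917076581678
0.11174793444493084 106.75229263169258
0.05369209251989061 18.26270061434601
```

View pics/pass.png

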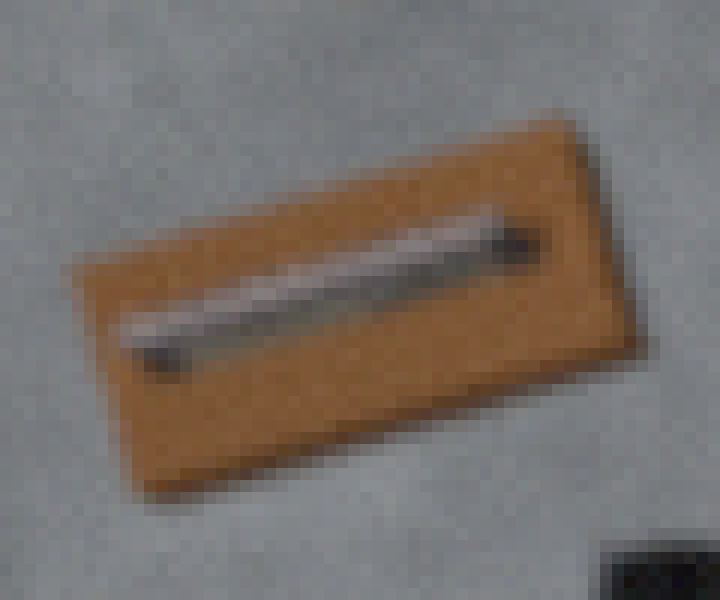

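```bash
cat >> h.py <<'E'
from scipy.spatial.transform import Rotation as Rot
def tool():
    s=observe(); return np.array(s['tcp_pos']),Rot.from_quat(s['tcp_rot']).as_matrix(),s
def delta(target,jaw_deg=None):
    p,R,s=tool(); d=R.T@(np.array(target)-p)*1000
    a=np.degrees(np.arctan2(R[1,0],R[0,0])); sp=None
    if jaw_deg is not None: sp=-((jaw_deg-a+180)%360-180)
    print('t',round(s['clock'],2),'tcp',p.round(4),'jaw',round(a,2),'shift mm',d.round(1),'spin',sp)
E
python3 - <<'E'
from h import *
p,R,s=tool(); K,Rc,t=cam('wrist'); print('cam in tool',R.T@(-Rc.T@t-p),'axes',(R.T@Rc.T).round(3))
delta([0.50,-0.02,0.30],16.5)
E
```

```text
cam in tool [-0.00023873 -0.0648826  -0.16227099] axes [[ 1.    -0.     0.001]
 [ 0.     0.97   0.243]
 [-0.001 -0.243  0.97 ]]
t 0.15 tcp [ 0.2794 -0.5585  0.2217] jaw -63.43 shift mm [-383.1 -438.2  -77.7] spin -79.92517383940776
```

```bash
python3 - <<'E'
from h import *
delta([0.56,-0.115,0.30],16.5)
E
```

```text
t 0.15 tcp [ 0.2794 -0.5585  0.2217] jaw -63.43 shift mm [-271.3 -449.4  -77.8] spin -79.92517383940776
```

Emit:
carry_out(
  motion=[
    [[-271,-449,-78],-80,60],
    [[-271,-449,-78],-80,60],
    [[-271,-449,-78],-80,60],
    [[-271,-449,-78],-80,60],
    [[-271,-449,-78],-80,60],
    [[-271,-449,-78],-80,60],
    [[-271,-449,-78],-80,60],
    [[-271,-449,-78],-80,60],
    [[-271,-449,-78],-80,60],
    [[-271,-449,-78],-80,60],
    [[-271,-449,-78],-80,60],
    [[-271,-449,-78],-80,60],
  ],
  newtons=20,
)

```text
clock: 1.35
tcp_pos: [0.5616, -0.1122, 0.301]
tcp_rot: [0.989, 0.147, 0.001, -0.0]
contact_force: [0.1, 0.2, -1.1]
grip_width: 0.603
```

```bash
python3 - <<'E'
from h import *
delta([0.56,-0.115,0.30],16.5)
c=cam('wrist'); im=viewer.capture('wrist'); cv2.imwrite('pics/w1.png',im); np.savez('w1.npz',K=c[0],R=c[1],t=c[2])
cv2.imwrite('pics/top1.png',viewer.capture('top'))
E
```

```text
t 1.35 tcp [ 0.5616 -0.1122  0.301 ] jaw 16.85 shift mm [-2.3  2.2  1. ] spin 0.35176801219637355
```

View pics/w1.png

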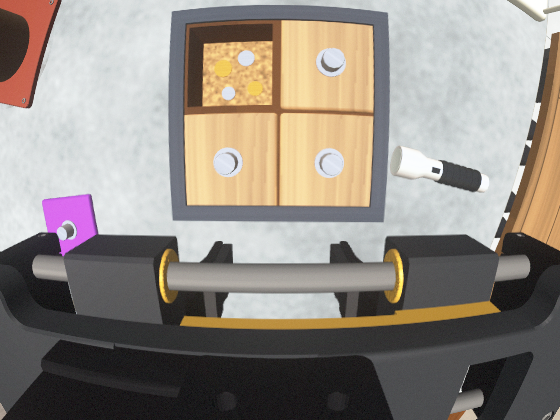

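The wrist view shows the open cork well at (238,72), knobs at (330,60), (226,162) and (330,162), and the rim corners at about (172,12), (388,13), (383,221) and (173,220).

```bash
cat > m2.py <<'E'
from h import *
a=cv2.imread('pics/w1.png'); z=np.load('w1.npz'); c=(z['K'],z['R'],z['t'])
B=a.astype(int); m=((B.max(2)<115)&(B[...,0]>=B[...,2]+8)).astype(np.uint8); m[228:]=0; m[:,:150]=0; m[:,395:]=0
m=cv2.morphologyEx(m,cv2.MORPH_OPEN,np.ones((3,3)))
ct=max(cv2.findContours(m,cv2.RETR_EXTERNAL,cv2.CHAIN_APPROX_NONE)[0],key=cv2.contourArea)[:,0]
W=onz('wrist',ct,0.1015,c)[:,:2].astype(np.float32)
r=cv2.minAreaRect(W*1000); print('outer',r)
hs=cv2.findContours(m,cv2.RETR_CCOMP,cv2.CHAIN_APPROX_NONE)
for i,k in enumerate(hs[0]):
    if hs[1][0][i][3]>=0 and cv2.contourArea(k)>5000:
        print('inner',cv2.minAreaRect((onz('wrist',k[:,0],0.1015,c)[:,:2]*1000).astype(np.float32)))
# knobs: grey bright circle tops
cx,cy=r[0]; print(cx,cy)
for th in (np.radians(16.5),):
  ex=np.array([np.cos(th),np.sin(th)]); ey=np.array([-ex[1],ex[0]])
  for sx,sy in ((1,1),(-1,-1),(1,-1)):
    P=np.array([cx,cy])/1000+.058*(sx*ex+sy*ey); print((sx,sy),P, proj('wrist',[[*P,.118],[*P,.094]],c).round(1).tolist())
cv2.imwrite('pics/kn.png',cv2.resize(a[20:200,190:370],None,fx=3.3,fy=3.3,interpolation=cv2.INTER_CUBIC))
E
python3 m2.py
```

```text
Traceback (most recent call last):
  File "m2.py", line 5, in <module>
    ct=max(cv2.findContours(m,cv2.RETR_EXTERNAL,cv2.CHAIN_APPROX_NONE)[0],key=cv2.contourArea)[:,0]
       ~~~^^^^^^^^^^^^^^^^^^^^^^^^^^^^^^^^^^^^^^^^^^^^^^^^^^^^^^^^^^^^^^^^^^^^^^^^^^^^^^^^^^^^
ValueError: max() iterable argument is empty
```

View pics/top1.png

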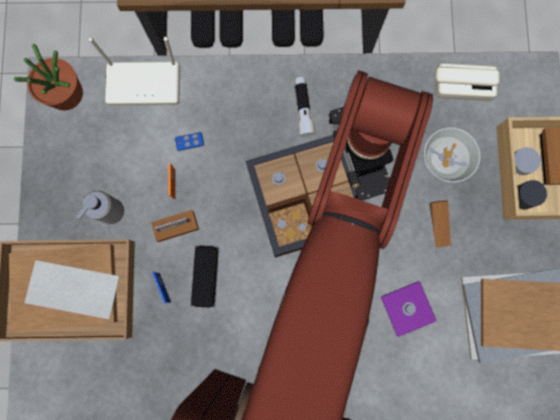

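```bash
sed -i "s/m=((B.max(2)<115).*astype(np.uint8); m\[228/print(a[15,280],a[120,180],a[213,280],a[120,155]); m=((B.max(2)<125)\&(B[...,0]>=B[...,2]+2)).astype(np.uint8); m[228/" m2.py; python3 m2.py
```

```text
[118 109 106] [124 114 112] [127 117 113] [214 214 208]
outer ((540.7235107421875, 90.40708923339844), (100.9627456665039, 227.7375946044922), 80.39585876464844)
540.7235107421875 90.40708923339844
(1, 1) [0.57986217 0.16249152] [[367.5, -24.4], [362.7, -16.0]]
(-1, -1) [0.50158486 0.01832265] [[262.8, 64.5], [263.9, 68.9]]
(1, -1) [0.61280795 0.05126843] [[371.0, 68.7], [365.5, 72.6]]
```

View pics/kn.png

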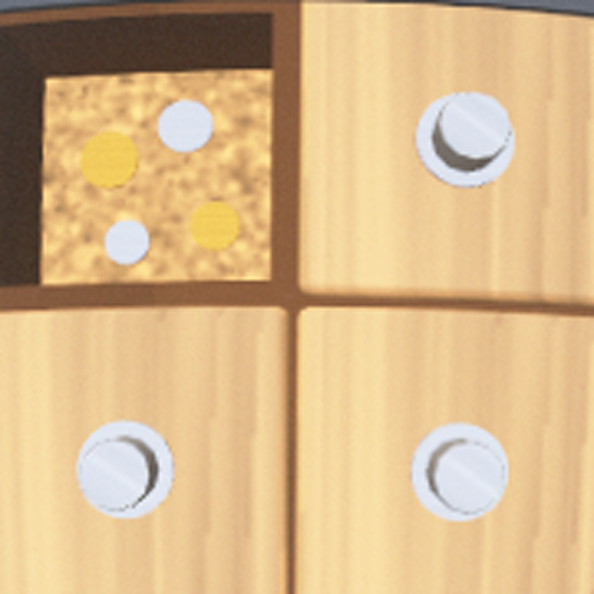

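```bash
sed -i "s/<125/<150/" m2.py; cat >> m2.py <<'E'
k=np.array([[333.0,57.9],[224.5,163.6],[331.2,164.2]])-.35
P=onz('wrist',k,.118,c); print('knobs',P.round(4))
e=P[0]-P[2]; print(np.linalg.norm(e),np.degrees(np.arctan2(e[1],e[0]))-90); e=P[2]-P[1]; print(np.linalg.norm(e),np.degrees(np.arctan2(e[1],e[0]))); print('mid a,b',(P[0]+P[1])/2)
E
python3 m2.py
```

```text
[118 109 106] [124 114 112] [127 117 113] [214 214 208]
outer ((531.0833740234375, -23.204681396484375), (251.3912353515625, 251.30731201171875), 16.40662384033203)
inner ((531.0225219726562, -23.490402221679688), (218.67552185058594, 218.36338806152344), 16.486055374145508)
531.0833740234375 -23.204681396484375
(1, 1) [0.57022203 0.04887975] [[333.3, 57.3], [330.0, 62.1]]
(-1, -1) [ 0.49194472 -0.09528912] [[223.8, 163.4], [227.4, 161.6]]
(1, -1) [ 0.60316781 -0.06234334] [[332.1, 164.0], [328.8, 162.1]]
knobs [[ 0.5696  0.0484  0.118 ]
 [ 0.4922 -0.095   0.118 ]
 [ 0.6018 -0.0626  0.118 ]]
0.11559512026470666 16.16165767896112
0.11425658524434712 16.460623177776338
mid a,b [ 0.5309248 -0.0232852  0.118    ]
```

```bash
python3 - <<'E'
from h import *
delta([0.5697,0.0486,0.15],16.45)
E
```

```text
t 1.45 tcp [ 0.5598 -0.1153  0.3001] jaw 16.67 shift mm [  56.6 -154.1  150. ] spin 0.2227028887264737
```

Emit:
carry_out(
  motion=[
    [[57,-154,100],0,60],
    [[57,-154,100],0,60],
    [[57,-154,130],0,60],
    [[57,-154,150],0,60],
    [[57,-154,150],0,60],
    [[57,-154,150],0,60],
  ],
)

```text
clock: 2.05
tcp_pos: [0.5669, 0.0485, 0.1458]
tcp_rot: [0.99, 0.144, -0.004, -0.001]
contact_force: [-0.7, 0.3, 0.2]
grip_width: 0.598
```

```bash
python3 - <<'E'
from h import *
delta([0.5697,0.0486,0.098],16.45)
cv2.imwrite('pics/w2.png',viewer.capture('wrist'))
E
```

```text
t 2.05 tcp [0.5669 0.0485 0.1458] jaw 16.61 shift mm [ 3.1  0.8 47.7] spin 0.1613272204820646
```

View pics/w2.png

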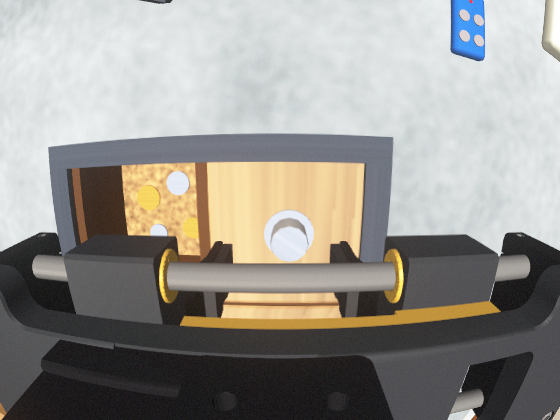

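Emit:
carry_out(
  motion=[
    [[0,0,25],0,60],
    [[0,0,48],0,60],
    [[0,0,50],0,60],
    [[0,0,50],0,60],
    [[0,0,50],0,60],
  ],
)

```text
clock: 2.6
tcp_pos: [0.5722, 0.0471, 0.1029]
tcp_rot: [0.99, 0.144, 0.002, 0.0]
contact_force: [0.5, 0.3, -0.0]
grip_width: 0.604
```

```bash
python3 - <<'E'
from h import *
delta([0.5697,0.0486,0.098],16.45)
E
```

```text
t 2.6 tcp [0.5722 0.0471 0.1029] jaw 16.51 shift mm [-2.  -2.2  4.9] spin 0.05762273275706775
```

Emit:
carry_out(
  motion=[
    [[0,0,2],0,60],
    [[0,0,2],0,20],
    [[0,0,2],0,20],
    [[0,0,2],0,20],
    [[0,0,2],0,20],
    [[0,0,2],0,20],
    [[0,0,2],0,20],
  ],
  newtons=15,
)

```text
clock: 3.3
tcp_pos: [0.5708, 0.0482, 0.0986]
tcp_rot: [0.99, 0.144, 0.0, -0.0]
contact_force: [0.3, 0.8, -0.1]
grip_width: 0.272
```

```bash
python3 - <<'E'
from h import *
delta([0.5697,0.0486,0.098],16.45)
print(observe()['grip_width'],observe()['contact_force'])
E
```

```text
t 3.3 tcp [0.5708 0.0482 0.0986] jaw 16.58 shift mm [-0.9 -0.7  0.6] spin 0.13041502591096332
0.271976997824041 [ 0.25801797  0.81889887 -0.0721709 ]
```

Emit:
carry_out(
  motion=[
    [[-20,0,0],0,20],
    [[-45,0,0],0,20],
    [[-70,0,0],0,20],
    [[-95,0,0],0,20],
    [[-110,0,0],0,20],
    [[-117,0,0],0,20],
    [[-117,0,0],0,20],
    [[-117,0,0],0,20],
  ],
)

```text
clock: 4.1
tcp_pos: [0.4589, 0.0148, 0.0987]
tcp_rot: [0.99, 0.144, 0.0, 0.0]
contact_force: [2.0, 0.9, -0.8]
grip_width: 0.269
```

```bash
python3 - <<'E'
from h import *
ex=np.array([np.cos(np.radians(16.45)),np.sin(np.radians(16.45))]);ey=np.array([-ex[1],ex[0]]);C=np.array([.531,-.0233])
T=C-.058*ex+.058*ey
delta([*T,0.098],16.45)
print(observe()['grip_width'],observe()['contact_force'])
E
```

```text
t 4.1 tcp [0.4589 0.0148 0.0987] jaw 16.57 shift mm [ 0.3 -1.   0.7] spin 0.11725948998068247
0.268844648801544 [ 1.96147912  0.91871432 -0.84875118]
```

Emit:
carry_out(
  motion=[
    [[0,0,0],0,60],
    [[0,0,0],0,60],
    [[0,0,0],0,60],
    [[0,0,0],0,60],
    [[0,0,-30],0,60],
    [[0,0,-60],0,60],
    [[40,40,-60],0,60],
    [[80,80,-60],0,60],
    [[116,116,-60],0,60],
    [[116,116,-60],0,60],
    [[116,116,-60],0,60],
  ],
)

```text
clock: 5.2
tcp_pos: [0.604, -0.0647, 0.1577]
tcp_rot: [0.99, 0.143, -0.0, -0.0]
contact_force: [-0.5, 0.1, 0.1]
grip_width: 0.6
```

```bash
python3 - <<'E'
from h import *
delta([0.6022,-0.0625,0.098],16.45)
c=cam('wrist'); im=viewer.capture('wrist'); cv2.imwrite('pics/w3.png',im); np.savez('w3.npz',K=c[0],R=c[1],t=c[2])
delta([0.6022,-0.0625,0.098],16.45)
E
```

```text
t 5.2 tcp [ 0.604  -0.0647  0.1577] jaw 16.49 shift mm [-1.  -2.6 59.7] spin 0.03769468759224992
t 5.25 tcp [ 0.6027 -0.0637  0.1577] jaw 16.53 shift mm [-0.  -1.2 59.7] spin 0.07727564007763021
```

View pics/w3.png

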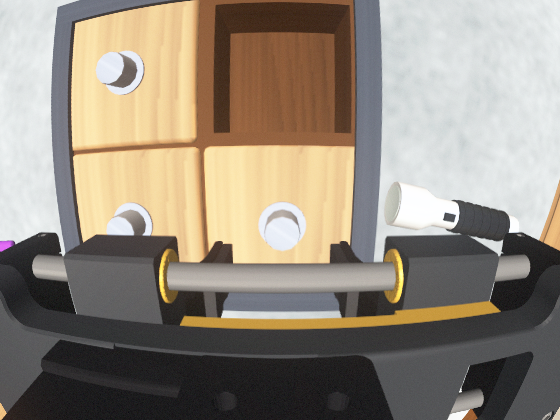

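The first cover is home at top-left (125,70), and the +x+y well (285,80) is empty. The cover_c knob at (282,230) is centred between the fingers. I'll descend, grip and slide it towards +y (tool −y).

Emit:
carry_out(
  motion=[
    [[0,0,30],0,60],
    [[0,0,55],0,60],
    [[0,0,60],0,60],
    [[0,0,60],0,60],
    [[0,0,60],0,20],
    [[0,0,60],0,20],
    [[0,0,60],0,20],
    [[0,0,60],0,20],
    [[0,0,60],0,20],
    [[0,0,60],0,20],
  ],
  newtons=15,
)

```text
clock: 6.25
tcp_pos: [0.6034, -0.0634, 0.0993]
tcp_rot: [0.99, 0.144, 0.001, 0.0]
contact_force: [0.6, 1.5, 2.7]
grip_width: 0.27
```

```bash
python3 - <<'E'
from h import *
ex=np.array([np.cos(np.radians(16.45)),np.sin(np.radians(16.45))]);ey=np.array([-ex[1],ex[0]]);C=np.array([.531,-.0233])
T=C+.058*ex+.058*ey
delta([*T,0.098],16.45)
E
```

```text
t 6.25 tcp [ 0.6034 -0.0634  0.0993] jaw 16.57 shift mm [ 1.00e-01 -1.17e+02  1.30e+00] spin 0.12301230815046438
```

Emit:
carry_out(
  motion=[
    [[0,-20,0],0,20],
    [[0,-45,0],0,20],
    [[0,-70,0],0,20],
    [[0,-95,0],0,20],
    [[0,-110,0],0,20],
    [[0,-118,0],0,20],
    [[0,-118,0],0,20],
    [[0,-118,0],0,20],
  ],
)

```text
clock: 7.05
tcp_pos: [0.5694, 0.0498, 0.0992]
tcp_rot: [0.99, 0.144, 0.0, 0.0]
contact_force: [-0.2, -1.5, 6.6]
grip_width: 0.267
```

```bash
python3 - <<'E'
from h import *
ex=np.array([np.cos(np.radians(16.45)),np.sin(np.radians(16.45))]);ey=np.array([-ex[1],ex[0]]);C=np.array([.531,-.0233])
T=C+.058*ex+.058*ey
delta([*T,0.098],16.45)
T=C+.058*ex-.058*ey+.09*-ey; delta([*T,0.26],16.45)
E
```

```text
t 7.05 tcp [0.5694 0.0498 0.0992] jaw 16.6 shift mm [0.5 1.3 1.2] spin 0.14815670391496383
t 7.05 tcp [0.5694 0.0498 0.0992] jaw 16.6 shift mm [   0.   207.3 -160.7] spin 0.14815670391496383
```

Emit:
carry_out(
  motion=[
    [[0,0,0],0,60],
    [[0,0,0],0,60],
    [[0,0,0],0,60],
    [[0,0,0],0,60],
    [[0,0,-30],0,60],
    [[0,0,-70],0,60],
    [[0,50,-110],0,60],
    [[0,100,-140],0,60],
    [[0,150,-160],0,60],
    [[0,190,-160],0,60],
    [[0,190,-160],0,60],
    [[0,190,-160],0,60],
  ],
)

```text
clock: 8.25
tcp_pos: [0.6234, -0.1346, 0.2583]
tcp_rot: [0.99, 0.142, -0.0, -0.0]
contact_force: [-0.8, 0.7, -1.1]
grip_width: 0.603
```

```bash
python3 - <<'E'
from h import *
c=cam('wrist'); im=viewer.capture('wrist'); cv2.imwrite('pics/w4.png',im); np.savez('w4.npz',K=c[0],R=c[1],t=c[2])
cv2.imwrite('pics/w4c.png',cv2.resize(im[30:230,170:400],None,fx=3.4,fy=3.0,interpolation=cv2.INTER_CUBIC))
delta([0.6022,-0.0625,0.098],16.45)
E
```

```text
t 8.3 tcp [ 0.6229 -0.1326  0.2576] jaw 16.47 shift mm [  0.2 -72.9 159.7] spin 0.02178572219452235
```

View pics/w4.png

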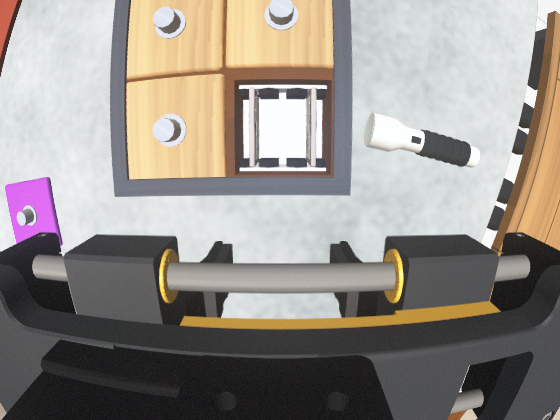

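View pics/w4c.png

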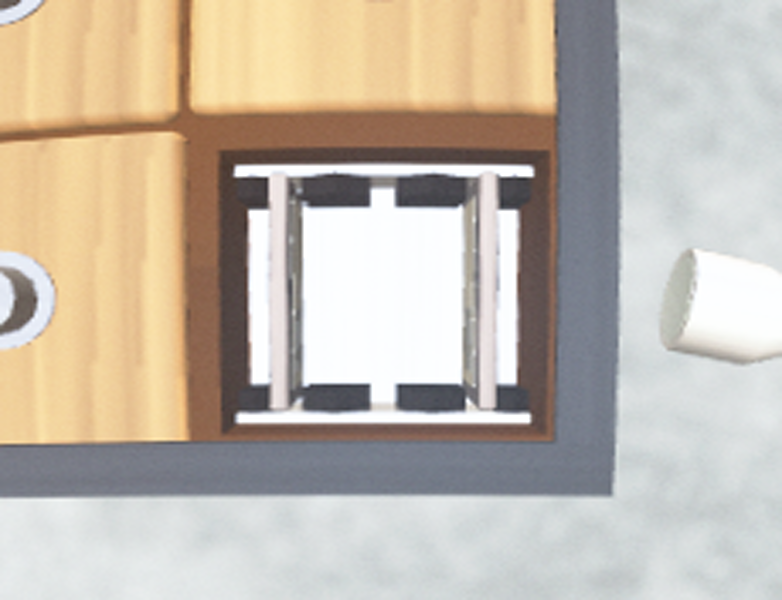

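```bash
python3 - <<'E'
from h import *
z=np.load('w4.npz'); c=(z['K'],z['R'],z['t'])
f=lambda U,V:[170+U/3.4-.4,30+V/3-.4]
L=onz('wrist',[f(279,172),f(279,408)],.081,c); Rr=onz('wrist',[f(487,172),f(487,408)],.081,c); M=onz('wrist',[f(383,192),f(382.5,397)],.050,c)
for n,P in(('L',L),('R',Rr),('M',M)): e=P[0]-P[1]; print(n,P.round(4).tolist(),P.mean(0).round(4),np.linalg.norm(e),np.degrees(np.arctan2(e[1],e[0]))-90)
print('LR mid',(L.mean(0)+Rr.mean(0))/2)
ex=np.array([np.cos(np.radians(16.45)),np.sin(np.radians(16.45))]);ey=np.array([-ex[1],ex[0]]);C=np.array([.531,-.0233])
print('nominal',C+.058*ex-.058*ey)
# re-measure box here (partial): covers knob tops
# viewing pose for the stand: approx from top
S=np.array([.461,.3246]); 
a=np.radians(16.9); ey=np.array([-np.sin(a),np.cos(a)])
delta([*(S-.09*ey),0.26],16.9)
E
```

```text
L [[0.5607, -0.0312, 0.081], [0.5836, -0.1108, 0.081]] [ 0.5721 -0.071   0.081 ] 0.08281222518735816 16.053424609860414
R [[0.6212, -0.0133, 0.081], [0.6451, -0.0927, 0.081]] [ 0.6331 -0.053   0.081 ] 0.08285586442116746 16.73546910792244
M [[0.592, -0.0256, 0.05], [0.6139, -0.1006, 0.05]] [ 0.603  -0.0631  0.05  ] 0.07818315978068716 16.272603011925952
LR mid [ 0.60262541 -0.06199455  0.081     ]
nominal [ 0.60305025 -0.06250155]
t 8.3 tcp [ 0.6229 -0.1326  0.2576] jaw 16.47 shift mm [ -24.9 -394.4   -1.8] spin -0.4282142778054663
```

Emit:
carry_out(
  motion=[
    [[-25,-394,0],0,60],
    [[-25,-394,0],0,60],
    [[-25,-394,0],0,60],
    [[-25,-394,0],0,60],
    [[-25,-394,0],0,60],
    [[-25,-394,0],0,60],
    [[-25,-394,0],0,60],
    [[-25,-394,0],0,60],
    [[-25,-394,0],0,60],
    [[-25,-394,0],0,60],
    [[-25,-394,0],0,60],
  ],
)

```text
clock: 9.4
tcp_pos: [0.4862, 0.2381, 0.258]
tcp_rot: [0.989, 0.145, -0.001, 0.0]
contact_force: [0.8, -0.9, 0.5]
grip_width: 0.601
```

```bash
python3 - <<'E'
from h import *
c=cam('wrist'); im=viewer.capture('wrist'); cv2.imwrite('pics/w5.png',im); np.savez('w5.npz',K=c[0],R=c[1],t=c[2])
cv2.imwrite('pics/w5c.png',cv2.resize(im[90:230,200:360],None,fx=4,fy=4,interpolation=cv2.INTER_CUBIC))
delta([0.461,.3246,0.098],16.45)
E
```

```text
t 9.45 tcp [0.4867 0.2376 0.2581] jaw 16.55 shift mm [  0.3 -90.8 160.1] spin 0.10180144539054936
```

View pics/w5.png

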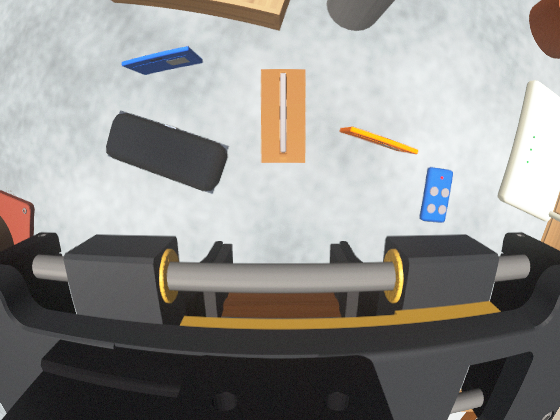

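View pics/w5c.png

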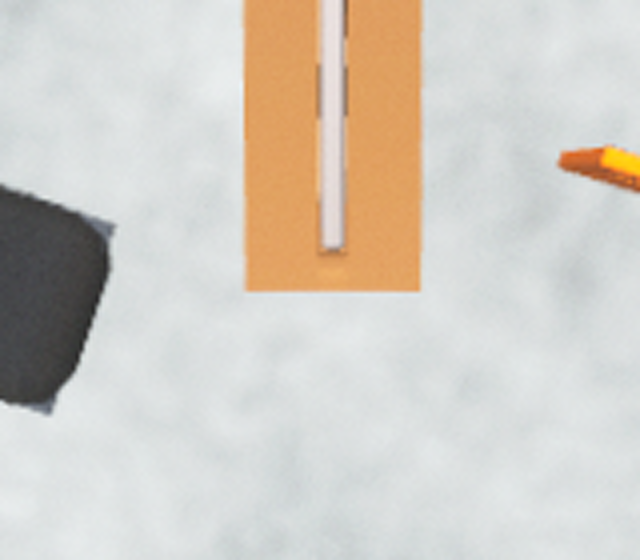

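```bash
python3 - <<'E'
from h import *
z=np.load('w5.npz'); c=(z['K'],z['R'],z['t'])
im=cv2.imread('pics/w5.png').astype(int)
hsv=cv2.cvtColor(im.astype(np.uint8),cv2.COLOR_BGR2HSV)
st=np.zeros(im.shape[:2],np.uint8); st[60:170,250:315]=((hsv[...,1]>60))[60:170,250:315]
ct=max(cv2.findContours(st,cv2.RETR_EXTERNAL,cv2.CHAIN_APPROX_NONE)[0],key=cv2.contourArea)[:,0]
print('stand',cv2.minAreaRect((onz('wrist',ct,.036,c)[:,:2]*1000).astype(np.float32)))
m=np.zeros_like(st); m[66:160,270:296]=((hsv[...,1]<50)&(hsv[...,2]>180))[66:160,270:296]
m=m&(cv2.morphologyEx(st,cv2.MORPH_CLOSE,np.ones((15,15))))
m=cv2.morphologyEx(m,cv2.MORPH_OPEN,np.ones((3,3)))
ct=max(cv2.findContours(m,cv2.RETR_EXTERNAL,cv2.CHAIN_APPROX_NONE)[0],key=cv2.contourArea)[:,0]
print(ct.min(0),ct.max(0))
r=cv2.minAreaRect((onz('wrist',ct,.082,c)[:,:2]*1000).astype(np.float32)); print('pass',r)
delta([r[0][0]/1000,r[0][1]/1000,0.05],None)
E
```

```text
stand ((461.8916015625, 324.3580322265625), (51.91313934326172, 111.31562805175781), 16.660797119140625)
[280  73] [285 151]
pass ((461.0068664550781, 324.7582092285156), (5.168855667114258, 81.93763732910156), 16.649240493774414)
t 9.45 tcp [0.4867 0.2376 0.2581] jaw 16.55 shift mm [  0.4 -90.9 208.1] spin None
```

Emit:
carry_out(
  motion=[
    [[0,-45,20],0,40],
    [[0,-91,60],0,40],
    [[0,-91,100],0,40],
    [[0,-91,140],0,40],
    [[0,-91,160],0,40],
    [[0,-91,160],0,40],
    [[0,-91,160],0,40],
  ],
)

```text
clock: 10.15
tcp_pos: [0.4617, 0.3245, 0.0989]
tcp_rot: [0.99, 0.143, -0.0, 0.0]
contact_force: [-0.5, -0.1, 0.9]
grip_width: 0.397
```

```bash
python3 - <<'E'
from h import *
cv2.imwrite('pics/w6.png',viewer.capture('wrist'))
delta([0.4611,.3247,0.05],16.6)
E
```

```text
t 10.2 tcp [0.4625 0.3251 0.1001] jaw 16.48 shift mm [-1.6 -0.  50.1] spin -0.11697225764797281
```

View pics/w6.png

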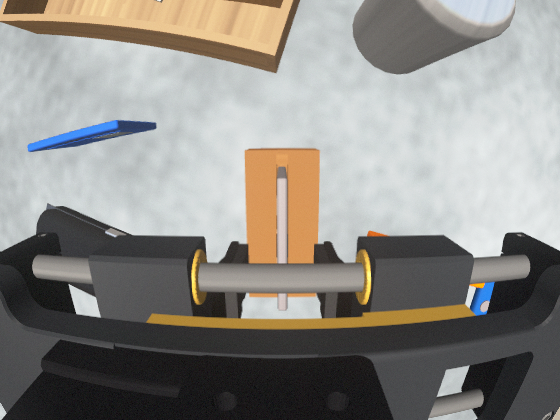

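Emit:
carry_out(
  motion=[
    [[-0.5,0,25],0,40],
    [[-0.5,0,48],0,40],
    [[-0.5,0,50],0,40],
    [[-0.5,0,50],0,40],
    [[-0.5,0,50],0,2],
    [[-0.5,0,50],0,2],
    [[-0.5,0,50],0,2],
    [[-0.5,0,50],0,2],
    [[-0.5,0,50],0,2],
    [[-0.5,0,50],0,2],
    [[-0.5,0,50],0,2],
  ],
  newtons=15,
)

```text
clock: 11.3
tcp_pos: [0.4612, 0.3255, 0.0489]
tcp_rot: [0.99, 0.144, 0.001, -0.0]
contact_force: [3.1, 0.9, 0.4]
grip_width: 0.068
```

```bash
python3 - <<'E'
from h import *
s=observe();print(s['grip_width']*87,s['contact_force'])
delta([0.4611,.3247,0.05],16.6)
cv2.imwrite('pics/w7.png',viewer.capture('wrist'))
E
```

```text
5.904505915956335 [3.09706671 0.9287749  0.42161411]
t 11.3 tcp [0.4612 0.3255 0.0489] jaw 16.58 shift mm [-0.3  0.8 -1.1] spin -0.02084176362629364
```

View pics/w7.png

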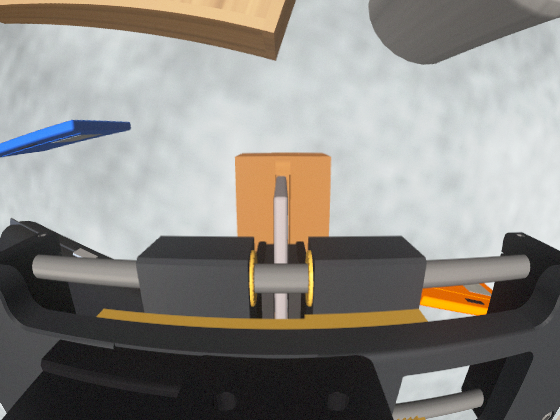

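Emit:
carry_out(
  motion=[
    [[0,0,-15],0,2],
    [[0,0,-40],0,2],
    [[0,0,-75],0,2],
    [[0,0,-110],0,2],
    [[0,0,-140],0,2],
    [[0,0,-150],0,2],
    [[0,0,-150],0,2],
  ],
  newtons=20,
)

```text
clock: 12.05
tcp_pos: [0.4611, 0.3256, 0.1999]
tcp_rot: [0.99, 0.144, 0.001, -0.0]
contact_force: [0.0, -0.2, -0.2]
grip_width: 0.068
```

```bash
python3 - <<'E'
from h import *
s=observe();print(s['grip_width']*87,s['contact_force'])
delta([0.603,-.0626,0.2],16.4)
E
```

```text
5.917595098952345 [ 0.03176195 -0.23685343 -0.18766731]
t 12.05 tcp [0.4611 0.3256 0.1999] jaw 16.57 shift mm [ 2.530e+01  4.126e+02 -3.000e-01] spin 0.1732485226989411
```

Emit:
carry_out(
  motion=[
    [[2,35,0],0,2],
    [[5,80,0],0,2],
    [[8,125,0],0,2],
    [[11,170,0],0,2],
    [[14,215,0],0,2],
    [[17,260,0],0,2],
    [[20,305,0],0,2],
    [[22,350,0],0,2],
    [[24,390,0],0,2],
    [[25,412,0],0.2,2],
    [[25,412,0],0.2,2],
    [[25,412,0],0.2,2],
  ],
)

```text
clock: 13.25
tcp_pos: [0.6005, -0.0624, 0.1957]
tcp_rot: [0.99, 0.142, -0.002, -0.001]
contact_force: [-0.4, 0.5, -1.9]
grip_width: 0.067
```

Emit:
carry_out(
  motion=[
    [[0,0,0],0,2],
    [[0,0,0],0,2],
    [[0,0,0],0,2],
  ],
)

```text
clock: 13.55
tcp_pos: [0.6018, -0.0614, 0.1985]
tcp_rot: [0.99, 0.143, -0.0, -0.0]
contact_force: [0.2, 0.3, -0.6]
grip_width: 0.067
```

```bash
python3 - <<'E'
from h import *
s=observe();print(s['grip_width']*87,s['contact_force'])
delta([0.603,-.0626,0.1],16.4)
c=cam('wrist'); im=viewer.capture('wrist'); cv2.imwrite('pics/w8.png',im)
delta([0.603,-.0626,0.1],16.4)
E
```

```text
5.836216696024318 [ 0.22305169  0.3003942  -0.64295627]
t 13.55 tcp [ 0.6018 -0.0614  0.1985] jaw 16.46 shift mm [ 0.8  1.5 98.5] spin 0.06099043526216974
t 13.6 tcp [ 0.6019 -0.0616  0.1986] jaw 16.45 shift mm [ 0.7  1.3 98.6] spin 0.04988986938946027
```

View pics/w8.png

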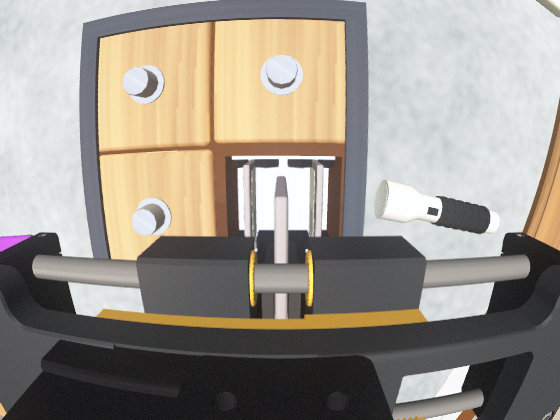

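Emit:
carry_out(
  motion=[
    [[0.7,1.7,0],0,2],
    [[0.7,1.7,25],0,2],
    [[0.7,1.7,50],0,2],
    [[0.7,1.7,75],0,2],
    [[0.7,1.7,92],0,2],
    [[0.7,1.7,92],0,2],
    [[0.7,1.7,92],0,2],
    [[0.7,1.7,92],0,2],
    [[0.7,1.7,92],0,2],
  ],
)

```text
clock: 14.5
tcp_pos: [0.6043, -0.0642, 0.1083]
tcp_rot: [0.99, 0.142, 0.001, 0.001]
contact_force: [1.0, 0.0, -1.4]
grip_width: 0.068
```

```bash
python3 - <<'E'
from h import *
s=observe();print(s['grip_width']*87,s['contact_force'])
delta([0.603,-.0626,0.05],16.4)
im=viewer.capture('wrist'); cv2.imwrite('pics/w9.png',im); cv2.imwrite('pics/s9.png',viewer.capture('scene'))
E
```

```text
5.882887369747661 [ 1.00460742  0.04287976 -1.42993373]
t 14.5 tcp [ 0.6043 -0.0642  0.1083] jaw 16.38 shift mm [-0.9 -2.  58.3] spin -0.022936379238899463
```

View pics/w9.png

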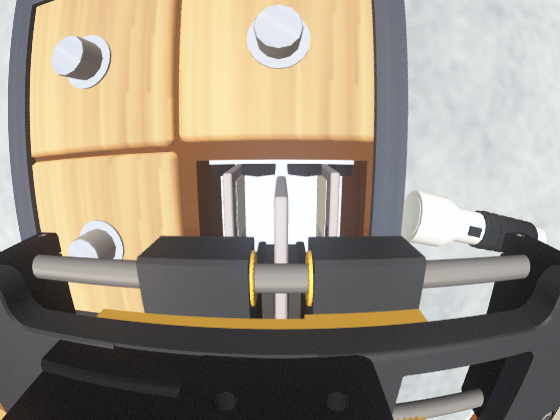

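Emit:
carry_out(
  motion=[
    [[-0.6,-0.8,8],0,2],
    [[-0.6,-0.8,16],0,2],
    [[-0.6,-0.8,24],0,2],
    [[-0.6,-0.8,32],0,2],
    [[-0.6,-0.8,36],0,2],
    [[-0.6,-0.8,36],0,2],
    [[-0.6,-0.8,36],0,2],
  ],
)

```text
clock: 15.3
tcp_pos: [0.6025, -0.0632, 0.0701]
tcp_rot: [0.99, 0.142, 0.0, -0.0]
contact_force: [3.3, 0.5, -3.3]
grip_width: 0.065
```

```bash
python3 - <<'E'
from h import *
s=observe();print(s['grip_width']*87,s['contact_force'],s['wrist_torque'])
delta([0.603,-.0626,0.05],16.4)
E
```

```text
5.627923442499206 [ 3.2510702   0.47590752 -3.31639412] [ 0.32547239 -1.02541472  0.00959659]
t 15.3 tcp [ 0.6025 -0.0632  0.0701] jaw 16.37 shift mm [ 0.6 -0.4 20.1] spin -0.027698537703827242
```

Emit:
carry_out(
  motion=[
    [[0.7,0,4],0,2],
    [[0.7,0,9],0,2],
    [[0.7,0,14],0,2],
    [[0.7,0,18],0,2],
    [[0.7,0,18],0,2],
    [[0.7,0,18],0,2],
  ],
)

```text
clock: 15.9
tcp_pos: [0.6027, -0.0631, 0.0522]
tcp_rot: [0.99, 0.142, -0.0, -0.0]
contact_force: [1.9, 0.2, -0.7]
grip_width: 0.066
```

```bash
python3 - <<'E'
from h import *
s=observe();print(s['grip_width']*87,s['contact_force'],s['wrist_torque'])
delta([0.603,-.0626,0.048],16.4)
E
```

```text
5.763216364881005 [ 1.93013377  0.20720517 -0.66709356] [ 0.12079876 -0.36733551 -0.00592274]
t 15.9 tcp [ 0.6027 -0.0631  0.0522] jaw 16.37 shift mm [ 0.4 -0.4  4.2] spin -0.025283319878582233
```

Emit:
carry_out(
  motion=[
    [[0.5,0,2],0,2],
    [[0.5,0,4],0,2],
    [[0.5,0,5],0,2],
    [[0.5,0,6],0,2],
    [[0.5,0,6],0,2],
    [[0.5,0,6],0,2],
  ],
)

```text
clock: 16.5
tcp_pos: [0.6033, -0.063, 0.0478]
tcp_rot: [0.99, 0.142, -0.0, -0.0]
contact_force: [-4.0, 0.3, 9.0]
grip_width: 0.068
```

```bash
python3 - <<'E'
from h import *
s=observe();print(s['grip_width']*87,s['contact_force'],s['wrist_torque'])
delta([0.603,-.0626,0.048],16.4)
E
```

```text
5.951356012336407 [-3.97765369  0.28891494  8.99158365] [0.11855345 0.78423268 0.00998365]
t 16.5 tcp [ 0.6033 -0.063   0.0478] jaw 16.38 shift mm [-0.2 -0.5 -0.2] spin -0.01841026232546028
```

Emit:
carry_out(
  motion=[
    [[-0.5,0,-1],0,2],
    [[-0.5,0,-1],0,10],
    [[-0.5,0,-1],0,18],
    [[-0.5,0,-1],0,18],
    [[-0.5,0,-1],0,18],
    [[-0.5,0,-1],0,18],
  ],
)

```text
clock: 17.1
tcp_pos: [0.6029, -0.0632, 0.0474]
tcp_rot: [0.99, 0.142, -0.0, -0.0]
contact_force: [-0.1, 0.4, 0.5]
grip_width: 0.175
```

```bash
python3 - <<'E'
from h import *
s=observe();print(s['grip_width']*87,s['contact_force'],s['wrist_torque'])
delta([0.603,-.0626,0.048],16.4)
E
```

```text
15.261277159222253 [-0.06559434  0.37902524  0.46325213] [-0.00233286 -0.08887306 -0.0191511 ]
t 17.1 tcp [ 0.6029 -0.0632  0.0474] jaw 16.37 shift mm [ 0.2 -0.5 -0.6] spin -0.028635783228139644
```

Emit:
carry_out(
  motion=[
    [[0,0,-10],0,18],
    [[0,0,-30],0,18],
    [[0,0,-55],0,18],
    [[0,0,-90],0,18],
    [[0,0,-130],0,18],
    [[0,25,-170],0,18],
    [[0,60,-210],0,18],
    [[0,90,-210],0,18],
    [[0,90,-210],0,18],
    [[0,90,-210],0,18],
    [[0,90,-210],0,18],
  ],
)

```text
clock: 18.2
tcp_pos: [0.6277, -0.1485, 0.2568]
tcp_rot: [0.99, 0.143, -0.001, -0.001]
contact_force: [-0.5, 1.1, 0.5]
grip_width: 0.175
```

```bash
python3 - <<'E'
from h import *
c=cam('wrist'); im=viewer.capture('wrist'); cv2.imwrite('pics/w10.png',im); np.savez('w10.npz',K=c[0],R=c[1],t=c[2])
cv2.imwrite('pics/w10c.png',cv2.resize(im[0:230,100:400],None,fx=2.6,fy=2.6,interpolation=cv2.INTER_CUBIC))
s=viewer.capture('scene');cv2.imwrite('pics/s10.png',cv2.resize(s[160:300,200:430],None,fx=3.4,fy=3.4,interpolation=cv2.INTER_CUBIC))
delta([0.603,-.0626,0.048],16.4)
E
```

```text
t 18.3 tcp [ 0.6279 -0.1483  0.2568] jaw 16.44 shift mm [  0.6 -89.  208.9] spin 0.03789204045278893
```

View pics/w10c.png

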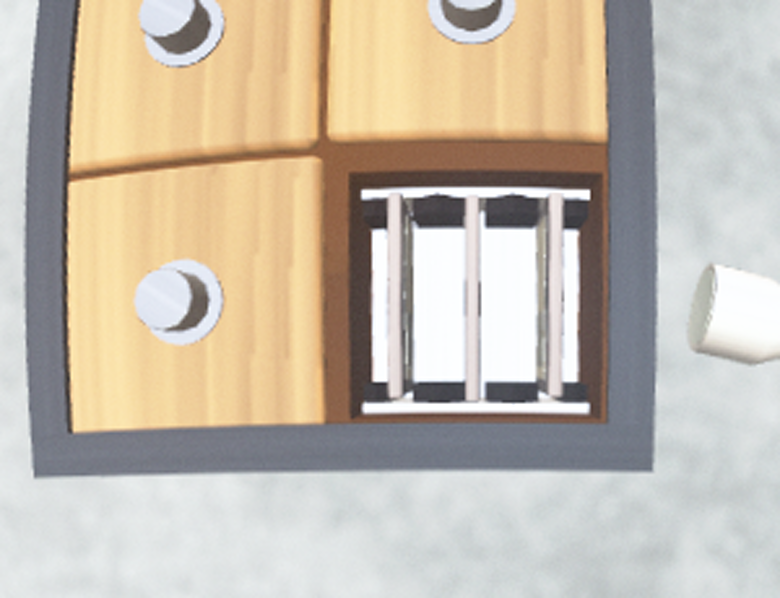

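View pics/s10.png

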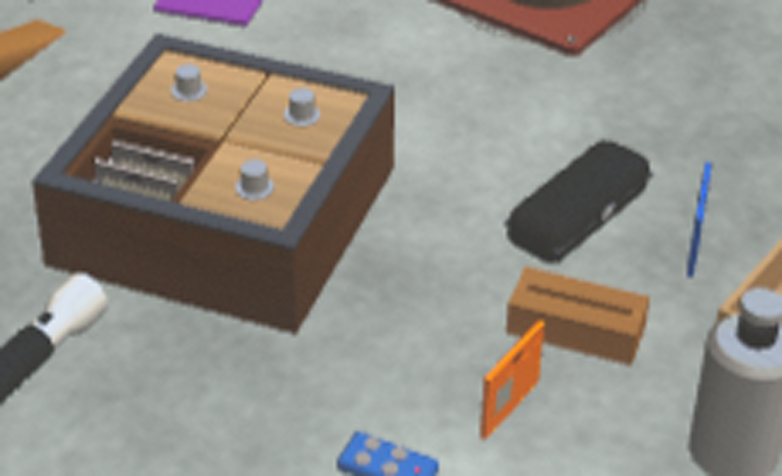

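```bash
python3 - <<'E'
from h import *
z=np.load('w10.npz'); c=(z['K'],z['R'],z['t'])
ex=np.array([np.cos(np.radians(16.45)),np.sin(np.radians(16.45))]);ey=np.array([-ex[1],ex[0]]);C=np.array([.531,-.0233])
f=lambda U,V:[100+U/2.6-.3,V/2.6-.3]
def b(n,U,V,h):
    P=onz('wrist',[f(U,V)],h,c)[0][:2]-C; print(n,(P@ex*1000).round(1),(P@ey*1000).round(1))
b('b knob base',179,303,.094); b('a knob base',179,24,.094); b('c knob base',471,1,.094)
b('c inner corner',328,138,.094); b('b inner corner',322,157,.094); b('a inner corner',322,149,.094); b('c right lower',606,140,.094)
for U,V in((395,194),(395,398),(473,196),(473,401),(556,194),(556,398)): b('pass end',U,V,.081)
for n in('clock',): print(observe()[n])
E
```

```text
b knob base -59.0 -58.4
a knob base -62.0 60.9
c knob base 56.4 62.0
c inner corner 1.3 4.3
b inner corner -0.9 -3.4
a inner corner -1.0 -0.1
c right lower 108.2 3.2
pass end 26.2 -17.0
pass end 25.9 -99.6
pass end 57.1 -18.3
pass end 57.0 -101.0
pass end 90.0 -17.0
pass end 90.2 -99.6
18.3
```

```bash
python3 - <<'E'
from h import *
print(workorder.job_done())
E
```

```text
the job is handed in; nothing more can be done
None
```

The parking pass now stands in the middle slot of the card rack, between the two passes already filed there. The job is handed in, at about 18 s on the robot's clock against the 64 s limit; no verdict is reported.

**Covers:** I slid the +x+y cover along −x into the open place, then slid cover_c along +y into the place that freed. The rack well is fully uncovered and all three covers lie home over the other wells.

**Pass:** I gripped it in the stand and lowered it into the middle slot until it met the floor (about 9 N of contact). Then I let go and lifted the gripper clear.

**Last checks:**
- **Position:** the last wrist picture shows the pass parallel to its neighbours and at about the same height. It sits about 1 mm off the midpoint between them in x and 1.3 mm along the slot, within the slot's play.
- **Covers:** the cover positions agree with home to 1–4 mm. The larger deviations are knobs read at the picture's edge, which put cover_c about 2.5 mm and the other cover 2.4 to 2.8 mm past what the recess walls allow, so I put that down to reading error.
- **Everything else:** in the last scene picture, the nearby items look unmoved. I did not measure them or check the far side of the console again. No other check failed.

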